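# Find the released cooler lid by touch and push it open

## Task

The reagent cooler's display is dead, but it has unlocked the lid of one of its four bays; all four lids look equally shut. Press the black ribbed heel of one lid after another until you find the one that rocks, then push that lid up and over until it stands back against its stop, past upright, so that the vials under it can be reached. Work with the fingertips only, pick nothing up, and leave the things on the bench where they stand.

Things in the scene. Friction and masses are not known exactly. Their poses are not given: they have to be found in the camera images.
- cooler: white reagent cooler, 134 (x) x 332 (y) x 85 (z) mm, fixed. Origin: centre of its underside. x points from its front (dark display, towards the robot) to its back, y to the left seen from the front, z up. In its top lie four identical blue-grey lids in a row along y, 78 mm apart, flush with the rim: 108 (x) x 76 (y) x 7 mm, top face 85 mm up, pale label in front, black ribbed heel at the back
- heel_1 (a point): point on the top face of the leftmost lid (seen from the front), on its ribbed heel, midway across, 30 mm behind its pins; fixed to the cooler, it does not sink with the lid. Axes as the cooler's. Every lid turns on pins along y, 8 mm behind the cooler's middle and 80.5 mm above the bench; 62 mm of lid lie in front of the pins, 46 mm (the heel) behind
- heel_2 (a point): the same point on the second lid from the left. Three lids are locked and do not give at all. The heel of the unlocked one sinks into its bay under 2 to 6 N while its front edge rises; pressing in front of the pins moves none. A fingertip that reaches 10 mm either side of its middle, pressed 34 mm down here, tips the lid by about 65 degrees
- heel_3 (a point): the same point on the third lid from the left. The well under a heel is free down to 14 mm above the bench; its back wall stands 46 mm behind the pins. In the front half of each bay stand two vials, up to 69 mm above the bench
- heel_4 (a point): the same point on the rightmost lid
- lid (a joint): tilt of the one unlocked lid, rad: 0 shut, growing as its heel sinks and its front edge rises; 1.57 upright, 1.8 back against its stop. The hinge is stiff (about 0.05 N m of friction): the lid stays at whatever tilt it is left. Which of the four lids it is differs from start to start
- timer: white bench timer, 58 x 62 x 18 mm, loose; origin at the centre of its underside
- immersion_oil: brown dropper bottle with a red cap, 28 mm across, 83 mm high, loose and easily knocked over; origin at the centre of its underside
- slide_pack: pale carton of glass slides, 76 x 26 x 22 mm, loose; origin at the centre of its underside

How it is judged:
By the outcome, as a careful person would: the job done as asked, in the order asked, and still so for the second after the job is handed in, with the robot touching nothing.
It also fails if it takes over 48 s, if anything falls off the work surface, if the arm or the gripper's body presses on something with over 40 N, if the wrist force passes 120 N, or if a joint passes its speed limit or range.

## Robot

A 7-joint arm with a two-finger parallel gripper is mounted at the origin on the work surface; the furniture and walls round the work are solid. World frame = base frame: x ahead of the robot, y to its left, z up, the work surface at z = 0. Lengths are in mm, angles in rad, forces in N, time in s.
With the tool pointing down it reaches from about 425 to 1025 mm from the base axis. Payload 3.6 kg.
Tool frame: the origin (TCP) lies at the very end of the fingers, on their centre line; the grasp point (between the pads) lies 19 mm behind it; z points along the fingers, y is the line along which they close (so a half turn about z gives the same grasp; the last joint's range is limited). The gripper opens to 85 mm and grips with 20 to 120 N. Pads are 22 mm wide; open, the fingers measure 114 mm over their backs; the gripper's body (76 mm by 85 mm) begins 54 mm behind the grasp point. The pads swing forward as they close: fully open they stand 13 mm farther back than shut.
Start: joints at [1.05, 0.591, 0.048, 1.609, -0.033, 0.943, -0.034], TCP at [300.783, -659.666, 231.302] pointing down, gripper open.
Joint ranges: [-2.69, 2.69], [-0.47, 2.24], [-1.27, 1.36], [0.19, 2.51], [-1.53, 4.68], [0.08, 2.07], [-3.09, 3.09]. Speed limits (rad/s): [2.57, 2.57, 3.14, 3.14, 3.14, 3.14, 3.14].

## Interface

Orientations are given as [roll, pitch, yaw] about the fixed x, y, z axes, in that order (R = Rz(yaw) Ry(pitch) Rx(roll)).
In Python, from bench import env, viewer, ticket gives the robot as it stands. The module is installed in compiled form; this text tells all that it offers.
- The arm moves only by the tool play_rows, never from a script. Its argument "series" is a list of rows, each a list of 6 numbers: the shift along the tool's x, y, z in cm, then the turn, a rotation vector about the tool's x, y, z in degrees. In form: [[x, y, z, wx, wy, wz], ...]. A call has 1 to 12 rows; each row is the pose to reach, as a shift and turn from the pose commanded when the call began, along the tool's axes at that moment; what a row does not reach only later rows make up. A row lasts 1/8 s, in which the tool goes at most 62.5 mm and 10.7 degrees, less where a joint would pass 70% of its speed; a pose out of reach is approached as far as the arm can. A call with a gripper value outside its range is refused whole. "gripper" is the opening, from 0 (shut) to 1 (fully open), set as the call begins (left out, the last holds). The fingers move at their own pace and stop on an object; the grip force is fixed at half the most. Time passes only in rows, so rows that repeat a pose let the fingers close. It gives the time, the measured TCP pose, the force, the opening and the grip force at its end, in the units of the state.
- env.get_state(): the state, without advancing time (a new reading comes with each control period).
- viewer.get_image(name): name is "scene" or "top" or "wrist"; returns the picture (384x512x3 uint8, red, green, blue); there is no depth.
- viewer.get_calibration(name): a dict with "mtx" (3x3 intrinsics, pixels), "origin" and "rotation" of the camera in the world; the wrist camera has in their place "mount" (4x4, takes a point from camera to tool coordinates, whose origin is the TCP and whose axes are the flange's). Camera axes: x right, y down, z forward; pixel columns grow to the right and rows downward; lengths in mm; the calibration is good to about 2 mm. A picture is of the moment at which its call begins: read the wrist's pose just before it. get_calibration takes no time and is no camera call.
- ticket.hand_in(): hands the job in; it is judged then, once.
The state is a dict: "t": time; "joints": joint angles; "joint_velocities": joint speeds; "tau": joint torques, N m; "tcp_pos": TCP position; "tcp_rot": TCP orientation; "force": force on the tool from outside, world axes, zero at the start; "moment": the same for the moment, N m; "finger_gap": finger opening in mm; "grasp_force": force on a finger pad.
Only numpy, scipy, OpenCV 4.12 (cv2) and the standard library are available. Lean on these libraries where they do the work, as an engineer would, in place of code of your own. Each camera call takes 0.05 s, during which the arm holds its last target. There are 200 camera calls.

## Working session

There is one attempt and no reset: what is moved stays moved. The work goes in short steps, Python scripts to look and compute and a tool call to move; the robot and the scene stay as the last step left them, time stands still between calls to the robot, and variables do not carry over. Pictures are saved under pics/ and viewed, at most 10 in all, crops included, and the job is handed in when it is done.

Besides the shell and the picture viewer there is one more tool, called in YAML: its name, and indented under it one key for each argument. play_rows: Moves the arm, as the interface text tells. Its arguments: {"type":"object","properties":{"series":{"type":"array"},"gripper":{"type":"number"}},"required":["series"]}

```bash
mkdir -p pics; python3 - <<'E'
from bench import env, viewer
import cv2
s=env.get_state();print({k:(s[k]) for k in("t","tcp_pos","tcp_rot","force","finger_gap")})
for n in("scene","top"):
    c=viewer.get_calibration(n);print(n,c)
    cv2.imwrite(f"pics/{n}0.png",viewer.get_image(n)[:,:,::-1])
print(viewer.get_calibration("wrist"))
E
```

```text
{'t': 0.0, 'tcp_pos': array([ 300.4434591 , -658.89147409,  230.14660676]), 'tcp_rot': array([-3.13933046e+00,  9.99336229e-05,  4.27831379e-01]), 'force': array([-0.25277087, -0.57035979,  0.32305805]), 'finger_gap': 85.22175122989417}
scene {'mtx': array([[465.52381383,   0.        , 246.68838598],
       [  0.        , 465.52381383, 193.62977095],
       [  0.        ,   0.        ,   1.        ]]), 'origin': array([-233.89640131,  640.5020391 ,  741.97205742]), 'rotation': array([-2.22968338e+00, -1.91518560e-03, -2.17726736e+00])}
top {'mtx': array([[407.33640187,   0.        , 247.59381703],
       [  0.        , 407.33640187, 192.64363451],
       [  0.        ,   0.        ,   1.        ]]), 'origin': array([ 317.40551237,  184.66929508, 1080.63461677]), 'rotation': array([-3.00992354e+00,  5.91188323e-04, -1.57426729e+00])}
{'mtx': array([[282.8009204 ,   0.        , 253.43929138],
       [  0.        , 282.8009204 , 189.14886944],
       [  0.        ,   0.        ,   1.        ]]), 'mount': array([[-5.35230714e-04, -9.53279747e-01, -3.02088458e-01,
         7.66854018e+01],
       [ 9.99998859e-01, -9.36951004e-04,  1.18490562e-03,
         1.39016579e+00],
       [-1.41258862e-03, -3.02087480e-01,  9.53279161e-01,
        -1.42221444e+02],
       [ 0.00000000e+00,  0.00000000e+00,  0.00000000e+00,
         1.00000000e+00]])}
```

View pics/top0.png

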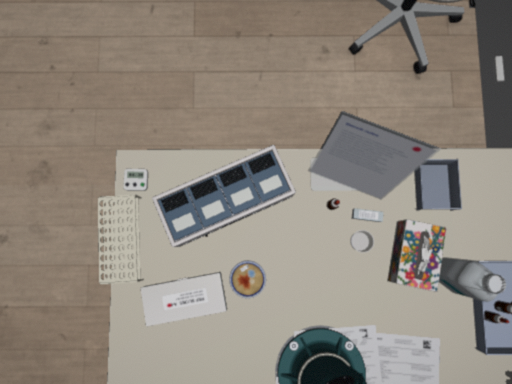

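View pics/scene0.png

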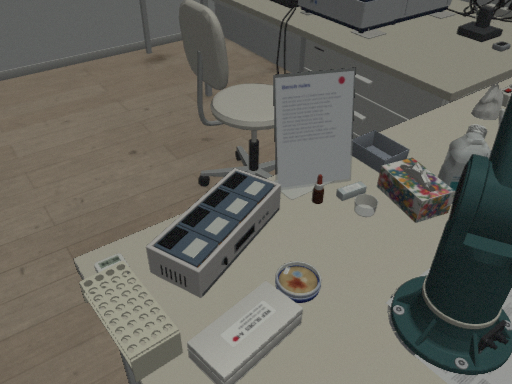

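The top view shows the cooler at about (155–295, 147–245), with its heels towards the upper side (away from the robot). A standing sign is to its right at (310–435, 115–195), the oil bottle is at (333,203), and the timer is at (136,180). Next I'll measure the block of lids.

```bash
cat > h.py <<'E'
import numpy as np, cv2
from scipy.spatial.transform import Rotation as R
from bench import env, viewer
def cam(n):
    c=viewer.get_calibration(n); return c["mtx"],np.array(c["origin"]),R.from_euler("xyz",c["rotation"]).as_matrix()
def ray(n,uv,z):
    K,o,r=cam(n); d=r@np.linalg.inv(K)@np.array([uv[0],uv[1],1.]); return o+d*(z-o[2])/d[2]
def proj(n,p):
    K,o,r=cam(n); q=K@(r.T@(np.asarray(p,float)-o)); return q[:2]/q[2]
E
python3 - <<'E'
from h import *
im=cv2.imread("pics/top0.png")
hsv=cv2.cvtColor(im,cv2.COLOR_BGR2HSV)
print([hsv[y,x].tolist() for x,y in((170,218),(205,188),(240,205),(290,185),(185,222),(150,240))])
m=((hsv[...,2]<125)).astype(np.uint8)*255
roi=np.zeros_like(m); roi[140:250,150:300]=255; m&=roi
m=cv2.morphologyEx(m,cv2.MORPH_CLOSE,np.ones((7,7)))
cs=cv2.findContours(m,cv2.RETR_EXTERNAL,cv2.CHAIN_APPROX_NONE)[0]
c=max(cs,key=cv2.contourArea); b=cv2.boxPoints(cv2.minAreaRect(c)); print(b)
P=np.array([ray("top",p,85) for p in b]);print(P.round(1),[np.linalg.norm(P[i]-P[i-1]).round(1) for i in range(4)],P.mean(0))
v=cv2.resize(im[130:260,140:440],None,fx=2.6,fy=2.6,interpolation=cv2.INTER_CUBIC)
cv2.polylines(v,[((b-[140,130])*2.6).astype(int)],True,(0,0,255),1)
cv2.imwrite("pics/c.png",v)
E
```

```text
[[105, 75, 109], [110, 25, 31], [106, 59, 121], [173, 5, 190], [60, 4, 190], [20, 26, 178]]
[[155.8044  199.46227]
 [272.55365 148.7975 ]
 [294.0102  198.24089]
 [177.26096 248.90565]]
[[433.1 410.7  85. ]
 [559.7 122.   85. ]
 [435.   70.6  85. ]
 [312.4 355.6  85. ]] [np.float64(132.7), np.float64(315.2), np.float64(134.9), np.float64(310.2)] [435.05244998 239.72568227  85.        ]
```

View pics/c.png

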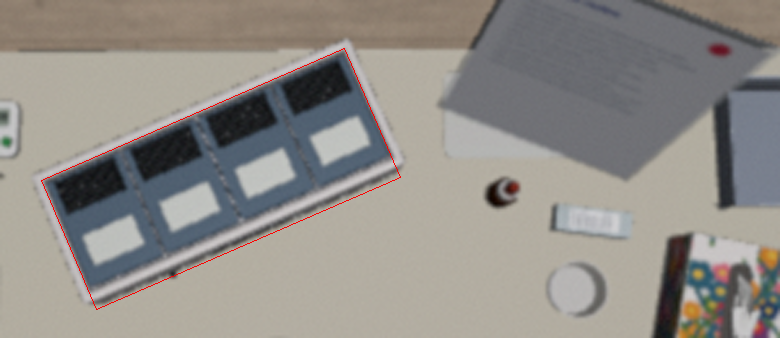

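The crop shows the lid block clearly. My rectangle also took in the dark front face, so I'll refit using only the blue lid and heel pixels.

```bash
python3 - <<'E'
from h import *
im=cv2.imread("pics/top0.png")
hsv=cv2.cvtColor(im,cv2.COLOR_BGR2HSV)
roi=np.zeros(im.shape[:2],np.uint8); roi[140:250,150:300]=1
blue=((hsv[...,1]>40)&(hsv[...,0]>95)&(hsv[...,0]<118)&(hsv[...,2]<150))
heel=((hsv[...,2]<60)).astype(np.uint8)*roi
heel=cv2.morphologyEx(heel,cv2.MORPH_OPEN,np.ones((4,4)))
n,l,st,ce=cv2.connectedComponentsWithStats(heel)
for i in range(1,n):
    if st[i,4]>40: print("heel",ce[i].round(1),st[i,4],ray("top",ce[i],85).round(1))
m=((blue|(heel>0)).astype(np.uint8))*roi
m=cv2.morphologyEx(cv2.morphologyEx(m,cv2.MORPH_CLOSE,np.ones((9,9))),cv2.MORPH_OPEN,np.ones((5,5)))
c=max(cv2.findContours(m,cv2.RETR_EXTERNAL,cv2.CHAIN_APPROX_NONE)[0],key=cv2.contourArea)
P=np.array([ray("top",p[0],85)[:2] for p in c],np.float32)
rc=cv2.minAreaRect(P);print(rc)
# sign/others
for n,uv,z in(("oil",(333,203),60),("timer",(136,180),18),("pack",(367,215),22),("signfoot",(312,180),0)):print(n,ray("top",uv,z).round())
E
```

```text
heel [262.3 164.2] 294 [520.6 147.9  85. ]
heel [233.6 176.7] 302 [489.3 219.2  85. ]
heel [204.5 189.2] 304 [458.2 291.1  85. ]
heel [175.3 202. ] 305 [426.7 362.5  85. ]
((444.2112731933594, 243.85755920410156), (107.98783874511719, 307.8301086425781), 23.696229934692383)
oil [425. -30.  60.]
timer [493. 480.  18.]
pack [ 398. -126.   22.]
signfoot [494.  12.   0.]
```

The lid block fits 108 × 308 mm with a yaw of about 23.7°, which agrees with the heel spacing of 78.1 mm. Before planning the transit, I'll check how tall the sign is by using both views.

```bash
cat >> h.py <<'E'
def tri(a,b):
    Ps=[]
    for n in("scene","top"):
        K,o,r=cam(n); Ps.append(K@np.c_[r.T,-r.T@o])
    X=cv2.triangulatePoints(Ps[0],Ps[1],np.array(a,float).reshape(2,1),np.array(b,float).reshape(2,1))[:,0];X=X[:3]/X[3]
    return X.round(),np.hypot(*(proj("scene",X)-a)).round(1)
yaw=np.radians(23.65); ex=np.array([np.cos(yaw),np.sin(yaw)]); ey=np.array([-ex[1],ex[0]])
C=np.array([444.2,243.9])-0.7*ey
def cool(x,y): return C+x*ex+y*ey
def heel(i,x=38): return cool(x,[117,39,-39,-117][i-1])
def go(p,s=None):
    s=s or env.get_state(); r=R.from_euler("xyz",s["tcp_rot"])
    d=r.inv().apply(np.array(p)-s["tcp_pos"])/10
    w=(r.inv()*R.from_euler("xyz",[np.pi,0,yaw])).as_rotvec(degrees=True)
    return d.round(2),w.round(1)
E
python3 - <<'E'
from h import *
T=[(342,113),(437,150),(380,197),(310,168)]
for a in((275,76),(355,70),(281,190),(352,158)):
    print(a,[tri(a,b) for b in T])
for i in(1,2,3,4): print(i,heel(i).round(1))
for p in((420,-300,380),(*heel(4),380),(*heel(4),130)): print(p,go(p))
E
```

```text
(275, 76) [(array([582.,  -7., 289.]), np.float64(0.5)), (array([ 588., -113.,  287.]), np.float64(33.9)), (array([457.,  16., 362.]), np.float64(30.7)), (array([464.,  78., 352.]), np.float64(3.1))]
(355, 70) [(array([495., -58., 354.]), np.float64(39.3)), (array([ 506., -195.,  285.]), np.float64(0.4)), (array([397., -60., 355.]), np.float64(4.1)), (array([393.,  29., 403.]), np.float64(35.1))]
(281, 190) [(array([ 731., -145., -202.]), np.float64(6.4)), (array([ 851., -448., -439.]), np.float64(32.6)), (array([ 558., -129.,  -87.]), np.float64(26.8)), (array([523.,  10.,  -5.]), np.float64(2.2))]
(352, 158) [(array([ 629., -206.,  -32.]), np.float64(38.9)), (array([ 603., -365.,  -87.]), np.float64(2.2)), (array([ 433., -145.,   87.]), np.float64(1.9)), (array([439., -28., 159.]), np.float64(37.1))]
1 [432.4 365.7]
2 [463.6 294.2]
3 [494.9 222.8]
4 [526.2 151.3]
(420, -300, 380) (array([ 25.77, -27.73, -14.92]), array([-0.1,  0. ,  0.9]))
(np.float64(526.2236795896108), np.float64(151.32891387381875), 380) (array([ 54.16, -64.39, -14.85]), array([-0.1,  0. ,  0.9]))
(np.float64(526.2236795896108), np.float64(151.32891387381875), 130) (array([ 54.16, -64.34,  10.15]), array([-0.1,  0. ,  0.9]))
```

play_rows:
  gripper: 0
  series:
    - [0,0,-6,0,0,0]
    - [0,0,-12,0,0,0]
    - [0,0,-17,0,0,0]
    - [54,-64.5,-17,0,0,0.9]
    - [54,-64.5,-17,0,0,0.9]
    - [54,-64.5,-17,0,0,0.9]
    - [54,-64.5,-17,0,0,0.9]
    - [54,-64.5,-17,0,0,0.9]
    - [54,-64.5,-17,0,0,0.9]
    - [54,-64.5,-17,0,0,0.9]
    - [54,-64.5,-17,0,0,0.9]
    - [54,-64.5,-17,0,0,0.9]

```text
t: 1.6
tcp_pos: [450.2, -115.4, 401.1]
tcp_rot: [3.141, 0.0, 0.412]
force: [0.1, -0.2, -0.4]
finger_gap: 0.0
grasp_force: 0.0
```

```bash
python3 - <<'E'
from h import *
s=env.get_state();print(s["t"],s["tcp_pos"],s["tcp_rot"],s["joints"].round(2))
for p in((*heel(4),380),(*heel(4),130)): print(p,go(p))
E
```

```text
1.6 [ 450.24882223 -115.43188893  401.14131217] [3.14142157e+00 1.20497408e-04 4.11907932e-01] [ 0.38  0.08 -0.24  1.95  0.02  1.11 -1.03]
(np.float64(526.2236795896108), np.float64(151.32891387381875), 380) (array([ 17.64, -21.4 ,   2.11]), array([ 0.,  0., -0.]))
(np.float64(526.2236795896108), np.float64(151.32891387381875), 130) (array([ 17.65, -21.41,  27.11]), array([ 0.,  0., -0.]))
```

play_rows:
  series:
    - [17.6,-21.4,0,0,0,0]
    - [17.6,-21.4,0,0,0,0]
    - [17.6,-21.4,0,0,0,0]
    - [17.6,-21.4,0,0,0,0]
    - [17.6,-21.4,5,0,0,0]
    - [17.6,-21.4,11,0,0,0]
    - [17.6,-21.4,17,0,0,0]
    - [17.6,-21.4,22,0,0,0]
    - [17.6,-21.4,27,0,0,0]
    - [17.6,-21.4,27,0,0,0]

```text
t: 2.85
tcp_pos: [522.7, 147.8, 127.9]
tcp_rot: [-3.141, 0.009, 0.413]
force: [-0.6, -0.9, 0.2]
finger_gap: 0.2
grasp_force: 0.0
```

```bash
python3 - <<'E'
from h import *
s=env.get_state();print(s["t"],s["tcp_pos"],s["tcp_rot"],s["force"])
im=viewer.get_image("wrist")[:,:,::-1].copy()
c=viewer.get_calibration("wrist");M=c["mount"];K=c["mtx"]
r=R.from_euler("xyz",s["tcp_rot"]).as_matrix()
def pw(p):
    t=r.T@(np.array(p)-s["tcp_pos"]); q=K@(M[:3,:3].T@(t-M[:3,3])); return tuple((q[:2]/q[2]).astype(int).tolist())
for i in(1,2,3,4):
    print(i,pw((*heel(i),85)))
    for x,y in((-54,-38),(-54,38),(54,38),(54,-38)):
        p=cool(x,[117,39,-39,-117][i-1]+y); cv2.circle(im,pw((*p,85)),3,(0,0,255),-1)
cv2.imwrite("pics/w1.png",im)
print(go((*heel(4),85)))
E
```

```text
2.85 [522.67530202 147.79793169 127.91052054] [-3.14091818  0.00933984  0.41254338] [-0.6248635  -0.90871956  0.21920558]
1 (-85, 207)
2 (25, 207)
3 (137, 206)
4 (248, 206)
(array([ 0.25, -0.17,  4.53]), array([-0. ,  0.2, -0. ]))
```

View pics/w1.png

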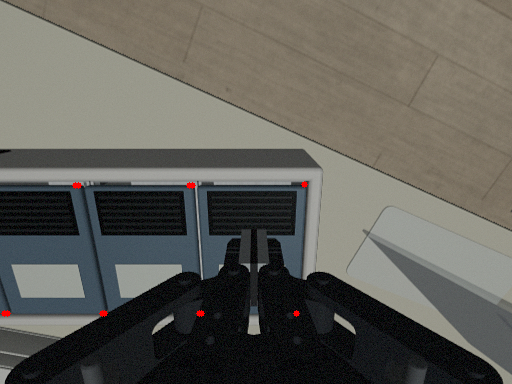

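The projected lid corners land within about 2 mm of the lid edges seen by the wrist camera: back edge at row ~187, right edge at column ~305. Pressing lid 4 gently.

play_rows:
  series:
    - [0.2,-0.1,3.5,0,0,0]
    - [0.2,-0.1,3.9,0,0,0]
    - [0.2,-0.1,4.3,0,0,0]
    - [0.2,-0.1,4.6,0,0,0]
    - [0.2,-0.1,4.6,0,0,0]

```text
t: 3.52
tcp_pos: [527.8, 150.9, 86.0]
tcp_rot: [3.141, -0.001, 0.412]
force: [-0.6, 0.3, 0.2]
finger_gap: 0.3
grasp_force: 0.0
```

play_rows:
  series:
    - [0,0,0.2,0,0,0]
    - [0,0,0.4,0,0,0]
    - [0,0,0.6,0,0,0]
    - [0,0,0.6,0,0,0]

```text
t: 4.03
tcp_pos: [528.1, 151.1, 79.3]
tcp_rot: [-3.142, -0.001, 0.412]
force: [1.7, 0.0, 1.1]
finger_gap: -0.1
grasp_force: 0.8
```

play_rows:
  series:
    - [0,0,0.3,0,0,0]
    - [0,0,0.6,0,0,0]
    - [0,0,0.9,0,0,0]
    - [0,0,0.9,0,0,0]

```text
t: 4.53
tcp_pos: [526.5, 150.6, 69.7]
tcp_rot: [-3.142, 0.002, 0.412]
force: [-0.0, 0.8, 0.2]
finger_gap: -0.1
grasp_force: 0.0
```

```bash
python3 - <<'E'
from h import *
s=env.get_state();print(s["t"],s["tcp_pos"],s["force"])
im=viewer.get_image("scene")[:,:,::-1]
cv2.imwrite("pics/s2.png",cv2.resize(im[100:300,130:400],None,fx=2.9,fy=2.9))
E
```

```text
4.525 [526.48761444 150.57086705  69.6939992 ] [-0.04870162  0.84155611  0.2124311 ]
```

View pics/s2.png

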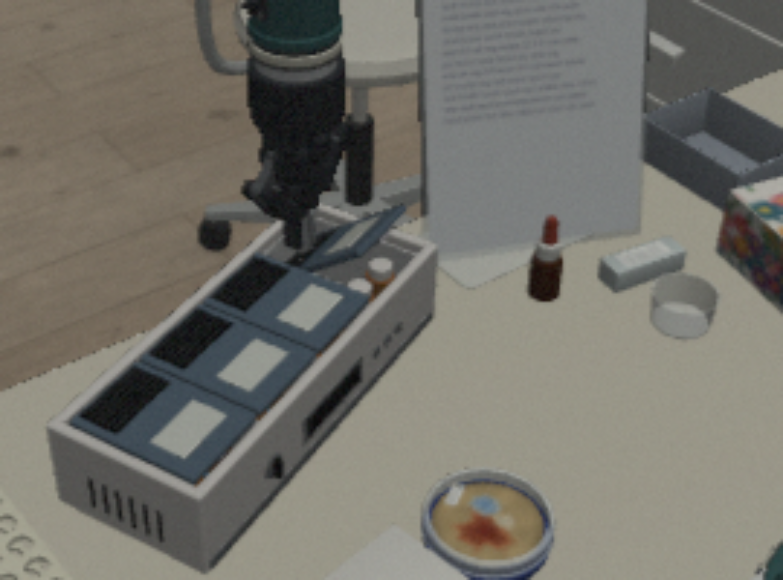

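Lid 4, the rightmost, is the unlocked one: its front edge has risen, and the picture shows the vials under it at about (380,268). Next I'll press its heel to about 34 mm deep.

play_rows:
  series:
    - [0,0,0.4,0,0,0]
    - [0,0,0.8,0,0,0]
    - [0,0,1.2,0,0,0]
    - [0,0,1.6,0,0,0]
    - [0,0,1.9,0,0,0]
    - [0,0,1.9,0,0,0]
    - [0,0,1.9,0,0,0]

```text
t: 5.45
tcp_pos: [527.1, 150.8, 51.1]
tcp_rot: [-3.142, 0.001, 0.412]
force: [1.1, -0.1, 0.0]
finger_gap: -0.1
grasp_force: 0.2
```

play_rows:
  series:
    - [0,0,-3,0,0,0]
    - [0,0,-7,0,0,0]
    - [0,0,-12,0,0,0]
    - [0,0,-14,0,0,0]
    - [-4,0,-14,0,0,0]
    - [-9,0,-14,0,0,0]
    - [-9,0,-14,0,0,0]
    - [-9,0,-14,0,0,0]

```text
t: 6.45
tcp_pos: [445.2, 114.9, 191.5]
tcp_rot: [3.141, -0.001, 0.412]
force: [0.1, -0.4, 0.1]
finger_gap: -0.3
grasp_force: 0.0
```

```bash
python3 - <<'E'
from h import *
s=env.get_state();print(s["t"],s["tcp_pos"],s["force"],s["joints"].round(2))
im=viewer.get_image("scene")[:,:,::-1]
cv2.imwrite("pics/s3.png",cv2.resize(im[100:300,130:400],None,fx=2.9,fy=2.9))
print(go((*cool(-47,-117),115)))
E
```

```text
6.45 [445.24769537 114.91213874 191.54220721] [ 0.13495713 -0.36777679  0.07752271] [-0.01  0.35 -0.43  2.21  0.24  0.62 -1.77]
(array([ 0.28, -0.08,  7.66]), array([-0. , -0.1, -0. ]))
```

View pics/s3.png

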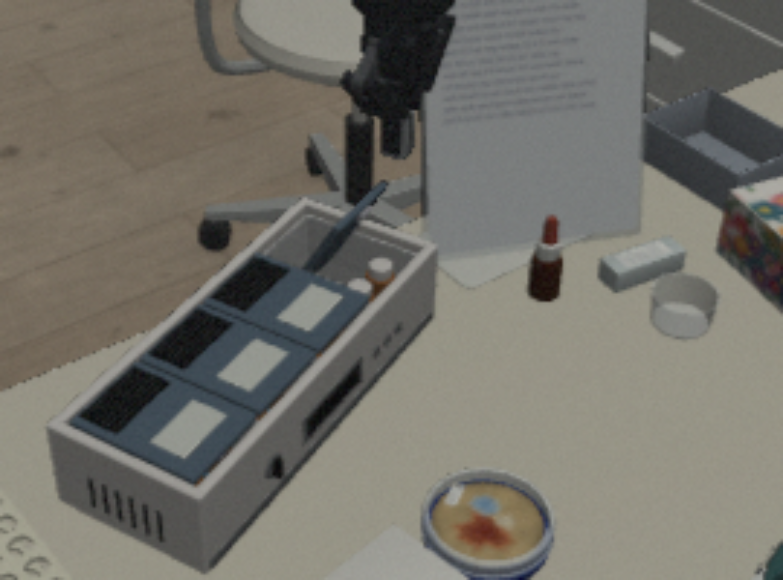

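The lid holds at about 60–65° and its front edge is at (383,185). I'll lower the fingertips in front of it, then push it over.

play_rows:
  series:
    - [0,0,4,0,0,0]
    - [0,0,7,0,0,0]
    - [0,0,7.6,0,0,0]
    - [0,0,7.6,0,0,0]
    - [1,0,7.6,0,0,0]
    - [2,0,7.6,0,0,0]
    - [2.7,0,7.6,0,0,0]
    - [3.4,0,7.6,0,0,0]
    - [4.1,0,7.6,0,0,0]
    - [4.7,0,7.6,0,0,0]
    - [4.7,0,7.6,0,0,0]

```text
t: 7.88
tcp_pos: [488.7, 134.1, 115.3]
tcp_rot: [-3.141, -0.001, 0.412]
force: [-0.5, 0.2, 0.4]
finger_gap: 0.1
grasp_force: 0.0
```

```bash
python3 - <<'E'
from h import *
s=env.get_state();d=s["tcp_pos"][:2]-C;print(s["t"],s["tcp_pos"],s["force"],"cooler xy",d@ex,d@ey,"Fx",s["force"][:2]@ex)
E
```

```text
7.875 [488.74063577 134.06255055 115.27350766] [-0.49431506  0.24920038  0.41866574] cooler xy -3.2613325443014434 -117.77994448934135 Fx -0.35283265257925917
```

Now I'll push on in small steps until it meets the stop.

play_rows:
  series:
    - [0.2,0,0,0,0,0]
    - [0.4,0,0,0,0,0]
    - [0.6,0,0,0,0,0]
    - [0.6,0,0,0,0,0]

```text
t: 8.38
tcp_pos: [493.3, 136.0, 115.2]
tcp_rot: [-3.142, 0.0, 0.412]
force: [-1.3, -0.4, -0.8]
finger_gap: 0.2
grasp_force: 0.5
```

```bash
python3 - <<'E'
from h import *
s=env.get_state();d=s["tcp_pos"][:2]-C;print(s["t"],"cooler xy",d@ex,d@ey,"Fx",s["force"][:2]@ex)
im=viewer.get_image("scene")[:,:,::-1]
cv2.imwrite("pics/s4.png",cv2.resize(im[130:230,200:335],None,fx=5,fy=5))
E
```

```text
8.375 cooler xy 1.7320934154293195 -117.82914305463629 Fx -1.3795430546874807
```

View pics/s4.png

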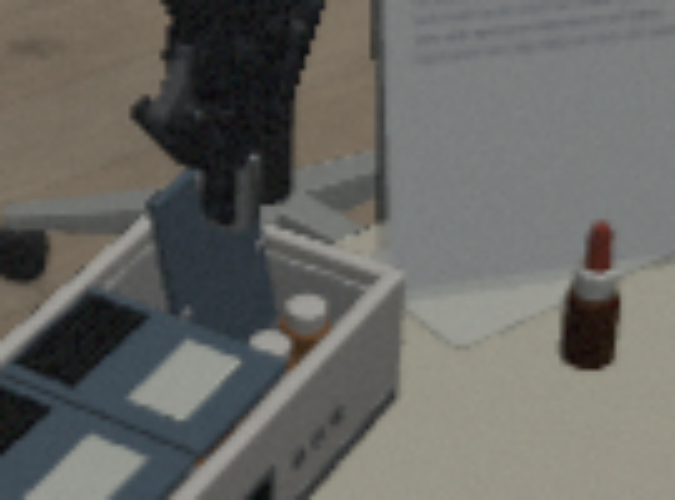

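The lid is now about upright, with its underside visible at (210,270). I'll keep pushing.

play_rows:
  series:
    - [0.2,0,0,0,0,0]
    - [0.4,0,0,0,0,0]
    - [0.4,0,0,0,0,0]

```text
t: 8.8
tcp_pos: [494.5, 136.4, 115.0]
tcp_rot: [3.141, 0.006, 0.412]
force: [-5.9, -2.4, 3.6]
finger_gap: -0.1
grasp_force: 3.4
```

play_rows:
  series:
    - [0.2,0,0,0,0,0]
    - [0.3,0,0,0,0,0]
    - [0.3,0,0,0,0,0]

```text
t: 9.18
tcp_pos: [494.7, 136.5, 114.9]
tcp_rot: [3.14, 0.011, 0.412]
force: [-9.6, -3.5, 9.9]
finger_gap: -0.1
grasp_force: 6.0
```

The force is now about 10 N with almost no motion, at cooler x ≈ 3 mm, which is where I calculated the stop would be. I'll back off and check.

play_rows:
  series:
    - [-1,0,0,0,0,0]
    - [-3,0,0,0,0,0]
    - [-6,0,0,0,0,0]
    - [-6,0,-5,0,0,0]
    - [-6,0,-11,0,0,0]
    - [-6,0,-16,0,0,0]
    - [-6,0,-16,0,0,0]

```text
t: 10.05
tcp_pos: [449.1, 116.4, 279.8]
tcp_rot: [3.139, -0.013, 0.412]
force: [0.5, 0.6, -0.2]
finger_gap: -0.0
grasp_force: 0.0
```

```bash
python3 - <<'E'
from h import *
s=env.get_state();print(s["t"],s["tcp_pos"],s["force"])
im=viewer.get_image("scene")[:,:,::-1].copy()
# predicted front-edge (underside) corners at tilts 1.57 (green) and 1.8 (red)
for a,col in((1.57,(0,255,0)),(1.8,(0,0,255))):
    x=8-62*np.cos(a); z=80.5+62*np.sin(a)
    x+=-2.5*np.sin(a); z+=-2.5*np.cos(a)
    for y in(-155,-79):
        q=proj("scene",(*cool(x,y),z)); print(a,q.round(1)); cv2.circle(im,tuple(q.astype(int).tolist()),0,col,-1)
cv2.imwrite("pics/s5.png",cv2.resize(im[130:230,200:335],None,fx=5,fy=5,interpolation=cv2.INTER_NEAREST))
E
```

```text
10.05 [449.10188254 116.44694623 279.8447017 ] [ 0.51879007  0.63646517 -0.16186302]
1.57 [253.1 156. ]
1.57 [235.7 171.8]
1.8 [248.  154.6]
1.8 [230.4 170.3]
```

View pics/s5.png

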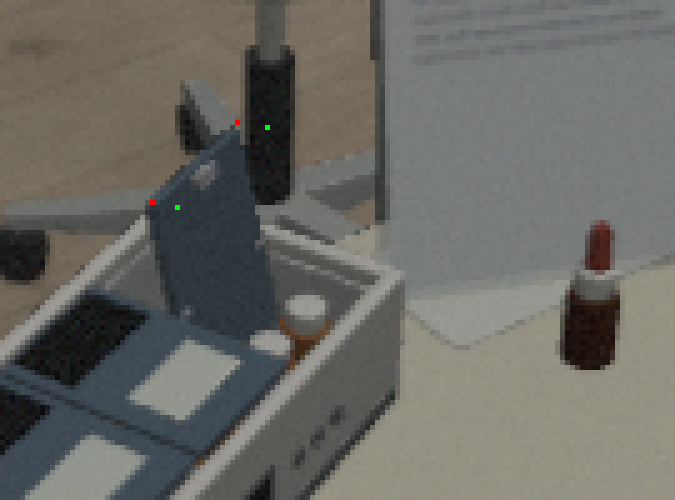

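The lid's free edge, with corners at (152,203) and (238,127), matches the points predicted for 1.8 rad. The bottle is still standing, and the arm is clear.

```bash
python3 -c "
from bench import ticket;print(ticket.hand_in())"
```

```text
the job is handed in; nothing more can be done
None
```

The rightmost lid (lid 4, the first one I pressed) was the unlocked one; it now stands back against its stop at about 1.8 rad, nothing else was touched, and the job was handed in at about 10 s.

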